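Re-arm the tripped hydrogen shut-off unit under its push-latch cover

TASK

The hydrogen leak shut-off unit on the bench has tripped one of its two valve rockers. Press the front edge of its yellow push-latch cover right in and let go so that it pops open, press down the raised front end, showing red, of the tripped rocker so that it stays down, then push the cover over and press it down until it latches shut again. Only press and push with the fingertips; do not switch the other rocker, and do not lift or shift the things standing around the unit.

Things in the scene. Friction and masses are not known exactly. Their poses are not given: they have to be found in the camera images.
- shutoff: white flat box fixed to the worktop, 40 mm high, yellow hinged cover on top. Origin on the worktop under the cover; x to its back (hinge side), y to its left, z up. The box runs x -66..70, y -80..80 mm; pipes under 30 mm high at its back to x = 113. Under the cover a grey deck 48 mm above the worktop carries two rockers side by side, pivots at x = -3, y = +26 and -26 mm
- cover (a joint): cover angle, rad: 0 latched shut, 1.75 fully open (leaning back), -0.07 pressed to its stop. Shut: pressed to the stop (past -0.06; 3 to 5 N at the pad) and let go, it unlatches and a damped spring (1 to 2 N at the free edge) swings it open in 1 to 2 s, following the finger. Open: swung down against that spring, pressed to the same stop and let go, it latches and rests at 0
- cover_pad (a point): centre of the dark ridged pad (16 x 36 mm) on the middle of the cover's front edge, on its outer face; moves with the cover; 5 mm of press travel. Shut, it lies 63 mm in front of the hinge axis, 18.5 mm above it and 68.5 mm above the worktop. Cover 68 mm deep, 104 mm wide, flat outside, front edge 10 mm in front of this point; open, its top edge is 123 mm above the worktop
- cover_hinge (a point): middle of the hinge axis along the unit's y, fixed: 35 mm behind the unit's origin, 50 mm above the worktop; axes as the unit's. Opening swings the cover's front edge up and back. Open, the cover's outer face lies 30 mm behind the hinge near its top edge, and a steel tongue stands 34 mm out of its inner face 11 cm above the worktop, over x = 28 mm of the unit: nothing to handle
- rocker_tripped (a joint): tilt (rad) of the tripped rocker: about -0.21 = tripped, front end up with a red flag showing on its end; about +0.21 = re-armed, front end down. It snaps over past the middle and stays (about 3 N on the front end). It may be the left or the right one of the two
- end_tripped (a point): point to press: top of the front half of the tripped rocker, 11 mm in front of its pivot; 4.5 mm of travel, from about 57.5 to 53 mm above the worktop. Ivory rocker 31 mm long (x), 17 mm wide, its halves sloping up outwards
- rocker_armed (a joint): tilt (rad) of the other rocker, about +0.21 = armed (front end down, back end up); to be left so
- end_armed (a point): the same point on the front half of the other rocker
- headspace_vial_1: crimped glass headspace vial, 23 mm diameter x 77 mm, standing to the left of the unit; origin under its middle; bystander
- headspace_vial_2: second headspace vial, 23 mm diameter x 77 mm, standing to the left of the unit; origin under its middle; bystander
- septa_jar: small jar with green lid, 39 mm diameter x 47 mm, to the right of the unit; origin under its middle; bystander
- ferrule_tin: flat white tin, 55 mm diameter x 18 mm, to the right of the unit; origin under its middle; bystander
- tube_wrench: open-end wrench lying flat, 117 x 22 x 6 mm, far right; origin under its middle; bystander
- brass_union: brass tube union lying, 36 x 16 x 14 mm, far right; origin under its middle; bystander
- label_tape: roll of beige tape lying flat, 78 mm diameter x 19 mm, behind the unit; origin under its middle; bystander

How it is judged:
By the outcome, as a careful person would: the job done as asked, in the order asked, and still so for the second after the job is handed in, with the robot touching nothing.
It also fails if it takes over 45 s, if anything falls off the work surface, if the arm or the gripper's body presses on something with over 40 N, if the wrist force passes 120 N, or if a joint passes its speed limit or range.

ROBOT

A 6-joint arm with a two-finger parallel gripper is mounted at the origin on a cart in front of the work surface, level with it; the furniture and walls round the work are solid. World frame = base frame: x ahead of the robot, y to its left, z up, the work surface at z = 0. Lengths are in mm, angles in rad, forces in N, time in s.
With the tool pointing down it reaches from about 275 to 1000 mm from the base axis. Payload 8.4 kg.
Tool frame: the origin (TCP) lies at the very end of the fingers, on their centre line; the grasp point (between the pads) lies behind it (r.grip_point_offset is the x of the grasp point in the tool frame, in mm); x points along the fingers, z is the direction in which the jaws open and shut, and the axes are right-handed (so a half turn about x gives the same grasp; the last joint's range is limited). The gripper opens to 85 mm and grips with 20 to 120 N. Pads are 22 mm wide; open, the fingers measure 114 mm over their backs; the gripper's body (76 mm by 85 mm) begins 54 mm behind the grasp point. The pads swing forward as they close: fully open they stand 13 mm farther back than shut.
Start: joints at [1.306, 0.353, 1.633, -0, 1.155, -0.002], TCP at [162.364, 603.544, 231.281] pointing down, gripper open.
Joint ranges: [-2.63, 2.63], [-0.92, 2.1], [0.06, 2.66], [-1.3, 4.44], [0, 2.69], [-3.02, 3.02]. Speed limits (rad/s): [2.22, 2.22, 2.79, 3.14, 3.14, 3.14].

INTERFACE

Orientations are given as [roll, pitch, yaw] about the fixed x, y, z axes, in that order (R = Rz(yaw) Ry(pitch) Rx(roll)).
In Python, from rig import r, vision, order gives the robot as it stands. The module is installed in compiled form; this text tells all that it offers.
- The arm moves only by the tool step_arm, never from a script. Its argument "rows" is a list of rows, each a list of 7 numbers: the shift along the world's x, y, z in mm, then the turn, a rotation vector about the world's x, y, z in rad, then the finger opening in mm, from 0 to 85.4. A call has exactly 8 rows; each row is the pose to reach, as a shift and turn from the pose measured when the call began; what a row does not reach only later rows make up. A row lasts 1/8 s, in which the tool goes at most 62.5 mm and 10.7 degrees, less where a joint would pass 70% of its speed; a pose out of reach is approached as far as the arm can. A call with a gripper value outside its range is refused whole. The fingers move at their own pace and stop on an object; "force" is the grip in N (left out, the last holds). Time passes only in rows, so rows that repeat a pose let the fingers close, or fill a call up. It gives the time, the measured TCP pose, the force and the opening at its end, in the units of the state.
- r.sense(): the state, without advancing time (a new reading comes with each control period).
- vision.grab_frame(name): name is "scene" or "top"; returns (picture, depth): 420x560x3 uint8, red, green, blue; 420x560 float32, mm along the optical axis (not along the pixel's ray), 0 where there is no reading.
- vision.camera_info(name): a dict with "K" (3x3 intrinsics, pixels), "origin" and "attitude" of the camera in the world. Camera axes: x right, y down, z forward; pixel columns grow to the right and rows downward; lengths in mm; the calibration is good to about 2 mm. A picture is of the moment at which its call begins. camera_info takes no time and is no camera call.
- order.sign_off(): hands the job in, once; it reports no verdict.
The state is a dict: "clock": time; "qpos": joint angles; "qvel": joint speeds; "joint_efforts": joint torques, N m; "eef_pos": TCP position; "tcp_rot": TCP orientation; "contact_force": force on the tool from outside, world axes, zero at the start; "wrist_torque": the same for the moment, N m; "opening": opening from 0.0 (shut) to 1.0 (fully open).
Only numpy, scipy, OpenCV 4.12 (cv2) and the standard library are available. Lean on these libraries where they do the work, as an engineer would, in place of code of your own. Each camera call takes 0.05 s, during which the arm holds its last target.

## Working session

There is one attempt and no reset: what is moved stays moved. The work goes in short steps, Python scripts to look and compute and a tool call to move; the robot and the scene stay as the last step left them, time stands still between calls to the robot, and variables do not carry over. Pictures are saved under pics/ and viewed, and the job is handed in when it is done.

Besides the shell and the picture viewer there is one more tool, called after "Call:" by a JSON object that holds its "method" and its "body". step_arm: Moves the arm, as the interface text tells. Its arguments: {"type":"object","properties":{"rows":{"type":"array"},"force":{"type":"number"}},"required":["rows"]}

```bash
mkdir -p pics; cat > h.py <<'E'
from rig import r, vision, order
import numpy as np, cv2
def grab(n,f):
    p,d=vision.grab_frame(n); cv2.imwrite(f'pics/{f}.png',p[:,:,::-1]); np.savez(f'pics/{f}.npz',p=p,d=d); return p,d
def world(n,d):
    c=vision.camera_info(n);K=np.array(c['K']);o=np.array(c['origin']);A=np.array(c['attitude'])
    if A.shape!=(3,3):
        from scipy.spatial.transform import Rotation as R; A=R.from_euler('xyz',A).as_matrix()
    v,u=np.mgrid[:d.shape[0],:d.shape[1]]
    P=np.stack([(u-K[0,2])/K[0,0]*d,(v-K[1,2])/K[1,1]*d,d],-1)
    return P@A.T+o
E
python3 - <<'E'
from h import *
for n in('scene','top'):
    print(vision.camera_info(n)); grab(n,n+'0')
print(r.sense(), r.grip_point_offset)
E
```

```text
{'K': array([[436.35901122,   0.        , 281.13533271],
       [  0.        , 436.35901122, 211.93989561],
       [  0.        ,   0.        ,   1.        ]]), 'origin': array([   2.64889211, -426.06329153,  700.48123287]), 'attitude': array([-2.32489356, -0.0145459 , -0.98317894])}
{'K': array([[439.89029   ,   0.        , 279.05579031],
       [  0.        , 439.89029   , 203.22091925],
       [  0.        ,   0.        ,   1.        ]]), 'origin': array([ 369.2119086 ,  -23.64950921, 1254.24686966]), 'attitude': array([-2.95967083,  0.00490836, -1.58860974])}
{'clock': 0.1, 'qpos': array([ 1.30558564e+00,  3.53600169e-01,  1.63407719e+00,  1.07667304e-05,
        1.15522762e+00, -2.38445196e-03]), 'qvel': array([-0.00083381, -0.0035273 , -0.00085706, -0.00032571, -0.0007646 ,
        0.00179918]), 'joint_efforts': array([-1.00868085e-03, -6.06358409e+01, -3.42817211e+01,  6.75209230e-05,
        3.95436931e-03, -5.10882694e-05]), 'eef_pos': array([162.25148713, 603.10765953, 230.61601901]), 'tcp_rot': array([ 3.13170669,  1.56948396, -1.84351288]), 'contact_force': array([-0.3174095 ,  0.34639969,  0.72218357]), 'wrist_torque': array([ 0.01175377,  0.01292352, -0.03625961]), 'opening': 1.0014151285292272} -18.700000000000003
```

View pics/scene0.png

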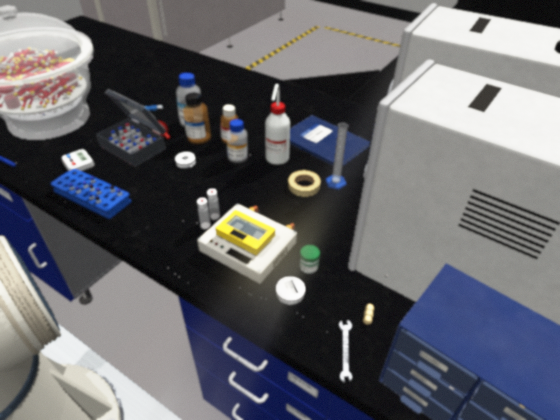

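View pics/top0.png

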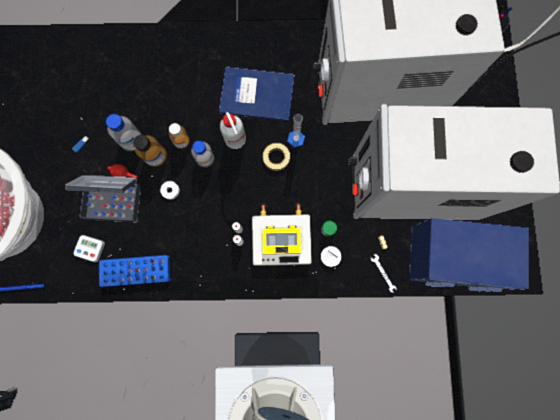

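The scene picture shows the unit at about (247,240), yellow cover shut with its dark pad at about (237,236). In the top picture the unit is at (282,240), nearly square to world x, with the pad at (282,251).

```bash
python3 - <<'E'
from h import *
for n in('scene','top'):
    z=np.load(f'pics/{n}0.npz');p=z['p'].astype(int);W=world(n,z['d'])
    X=W[...,0];Y=W[...,1];Z=W[...,2]
    hsv=cv2.cvtColor(z['p'],cv2.COLOR_RGB2HSV)
    near=(X>250)&(X<520)&(abs(Y)<170)
    ye=near&(hsv[...,0]>22)&(hsv[...,0]<34)&(hsv[...,1]>140)&(hsv[...,2]>90)
    print(n,'yellow',ye.sum(),'Zmed',np.median(Z[ye]))
    # cover block: z>60
    for nm,m in (('cover',near&(Z>60)&(Z<75)&(abs(Y+25)<75)),('box',near&(Z>33)&(Z<75)&(abs(Y+30)<100))):
        ys,xs=np.nonzero(m); 
        k,lab,st,_=cv2.connectedComponentsWithStats(m.astype(np.uint8)); i=1+np.argmax(st[1:,4]); m=lab==i
        pts=np.stack([X[m],Y[m]],-1).astype(np.float32); print(nm,m.sum(),cv2.minAreaRect(pts),'Z',np.median(Z[m]),pts.mean(0), pts.min(0),pts.max(0))
    if n=='top':
        big=cv2.resize(z['p'][195:290,215:400],None,fx=4.3,fy=4.3,interpolation=cv2.INTER_CUBIC)
    else:
        big=cv2.resize(z['p'][170:310,180:340],None,fx=4.2,fy=4.2,interpolation=cv2.INTER_CUBIC)
    cv2.imwrite(f'pics/{n}0z.png',big[:,:,::-1])
E
```

```text
scene yellow 864 Zmed 69.14013830386824
cover 1376 ((485.96466064453125, -26.52251434326172), (67.91726684570312, 105.39911651611328), 0.20685307681560516) Z 69.66077562832788 [483.0621   -30.004442] [451.85352  -79.185455] [519.95386   26.135359]
box 3239 ((471.9923400878906, -27.068099975585938), (95.86210632324219, 161.11859130859375), 0.2195165455341339) Z 44.665403744386595 [466.92532 -37.54173] [ 423.86206 -107.48646] [519.95386  53.37559]
top yellow 472 Zmed 67.48030831979315
cover 961 ((485.4087219238281, -27.784305572509766), (102.84060668945312, 68.4731216430664), 89.28131866455078) Z 67.29921817889749 [484.32376 -27.3293 ] [450.94147 -79.04597] [519.5021    24.016335]
box 2062 ((471.2779846191406, -27.18395233154297), (159.983154296875, 96.59745788574219), 89.64628601074219) Z 43.303327620480786 [470.5392  -26.77119] [ 422.69318 -106.99197] [519.5021    53.009598]
```

View pics/top0z.png

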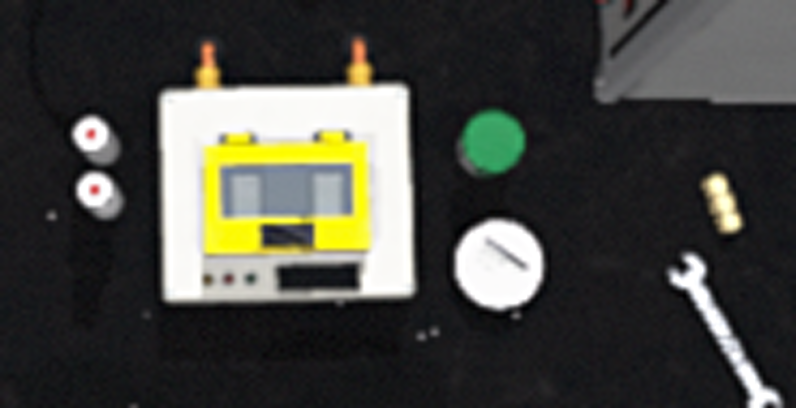

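View pics/scene0z.png

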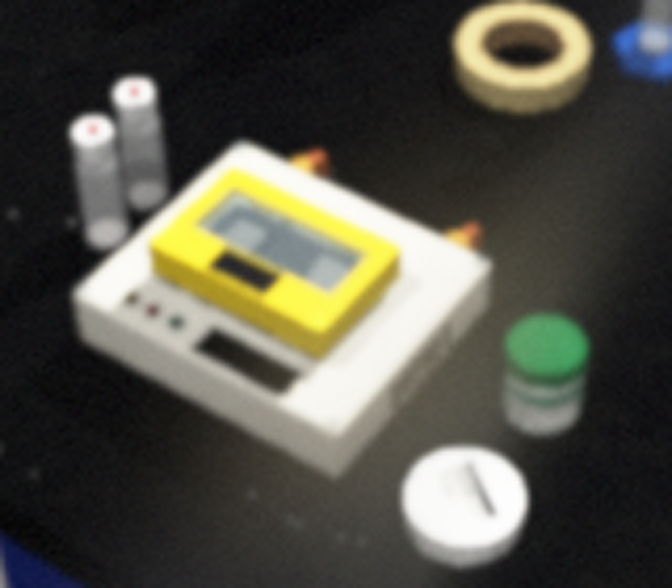

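```bash
cat >> h.py <<'E'
from scipy.spatial.transform import Rotation as R
def target(tilt,s=1):
    x=np.array([np.sin(tilt),0,-np.cos(tilt)]);z=np.array([0,s,0.]);y=np.cross(z,x)
    return R.from_matrix(np.stack([x,y,z],1))
def st():
    s=r.sense(); return s
def plan(P,tilt,s=1):
    q=r.sense();c=R.from_euler('xyz',q['tcp_rot'])
    return np.round(np.array(P)-q['eef_pos'],1),np.round((target(tilt,s)*c.inv()).as_rotvec(),3)
E
python3 - <<'E'
from h import *
q=r.sense();print(np.round(R.from_euler('xyz',q['tcp_rot']).as_matrix(),3))
for s in(1,-1): print(plan([450,-27,150],np.radians(15),s))
for n in('scene','top'):
    z=np.load(f'pics/{n}0.npz');W=world(n,z['d']);X,Y,Z=np.moveaxis(W,-1,0)
    m=(X>400)&(X<600)&(abs(Y+27)<100)&(Z>35)&(Z<75)
    k,lab,stt,_=cv2.connectedComponentsWithStats(m.astype(np.uint8)); m=lab==1+np.argmax(stt[1:,4])
    print(n,cv2.minAreaRect(W[m][:,:2].astype(np.float32)))
    for nm,c in(('v1',(.0,)),):pass
    for z0,z1,lab_ in((70,90,'vials'),(8,60,'others')):
        m=(X>380)&(X<620)&(abs(Y+27)>85)&(abs(Y+27)<170)&(Z>z0)&(Z<z1)
        k,_,s2,_=cv2.connectedComponentsWithStats(m.astype(np.uint8))
        l=_ if False else cv2.connectedComponents(m.astype(np.uint8))[1]
        for i in range(1,k):
            if s2[i,4]>15: a=W[l==i]; print(lab_,np.round(np.median(a,0)),np.round(a.min(0)),np.round(a.max(0)))
E
```

```text
[[-0.    -0.966  0.26 ]
 [-0.001  0.26   0.966]
 [-1.     0.    -0.001]]
(array([ 287.7, -630.1,  -80.6]), array([-0.033, -0.26 ,  0.261]))
(array([ 287.7, -630.1,  -80.6]), array([ 0.376, -0.052, -2.856]))
scene ((493.2132568359375, -26.90666961669922), (138.20648193359375, 161.41505432128906), 0.47572964429855347)
vials [527.  93.  77.] [518.  86.  71.] [538. 106.  81.]
vials [492.  91.  77.] [482.  84.  70.] [502. 103.  82.]
others [500.  87.  36.] [481.  80.   8.] [537. 105.  60.]
others [ 513. -164.   47.] [ 503. -179.    8.] [ 542. -140.   52.]
others [ 443. -166.   19.] [ 418. -192.    8.] [ 475. -137.   23.]
top ((490.517578125, -26.716766357421875), (136.1009521484375, 159.5424041748047), 0.2787707448005676)
vials [525.  95.  77.] [517.  87.  72.] [534. 104.  82.]
vials [490.  93.  76.] [482.  85.  70.] [499. 101.  81.]
others [ 519. -159.   46.] [ 501. -179.    9.] [ 539. -142.   53.]
others [517.  88.  38.] [514.  84.   8.] [531. 102.  59.]
others [483.  85.  48.] [479.  82.  12.] [495.  98.  59.]
others [ 444. -164.   16.] [ 416. -190.    8.] [ 470. -139.   25.]
```

Call:
{"method": "step_arm", "body": {"rows": [[25,-52,0,0,0,0.03,0],[50,-110,0,0,0,0.07,0],[75,-168,0,0,0,0.1,0],[100,-226,0,-0.01,-0.05,0.14,0],[125,-284,0,-0.01,-0.1,0.17,0],[150,-342,0,-0.02,-0.16,0.2,0],[175,-400,0,-0.03,-0.21,0.23,0],[200,-450,0,-0.033,-0.26,0.26,0]], "force": 30}}

```text
clock: 1.1
eef_pos: [362.4, 151.4, 230.7]
tcp_rot: [-1.572, 1.307, -0.0]
contact_force: [-0.1, 1.2, 0.4]
opening: -0.002
```

```bash
python3 - <<'E'
from h import *
q=r.sense();print({k:np.round(q[k],3) for k in('clock','eef_pos','opening','contact_force','qpos')})
print(plan([466,-27,110],np.radians(15)))
E
```

```text
{'clock': np.float64(1.1), 'eef_pos': array([362.424, 151.446, 230.723]), 'opening': np.float64(-0.002), 'contact_force': array([-0.103,  1.224,  0.412]), 'qpos': array([ 0.502, -0.159,  2.242, -0.17 ,  0.833, -0.97 ])}
(array([ 103.6, -178.4, -120.7]), array([ 0.   ,  0.002, -0.001]))
```

Call:
{"method": "step_arm", "body": {"rows": [[15,-35,-10,0,0,0,0],[35,-75,-30,0,0,0,0],[60,-115,-50,0,0,0,0],[85,-150,-75,0,0,0,0],[104.6,-178.4,-100,0,0,0,0],[104.6,-178.4,-125,0,0,0,0],[104.6,-178.4,-145,0,0,0,0],[104.6,-178.4,-145,0,0,0,0]]}}

```text
clock: 2.1
eef_pos: [465.6, -27.0, 84.3]
tcp_rot: [-1.571, 1.311, 0.001]
contact_force: [-0.3, -0.6, -0.0]
opening: 0.001
```

```bash
python3 - <<'E'
from h import *
p,d=grab('scene','s1');cv2.imwrite('pics/s1z.png',cv2.resize(p[150:310,160:340],None,fx=4,fy=4,interpolation=3)[:,:,::-1])
E
```

```text
(no output)
```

View pics/s1z.png

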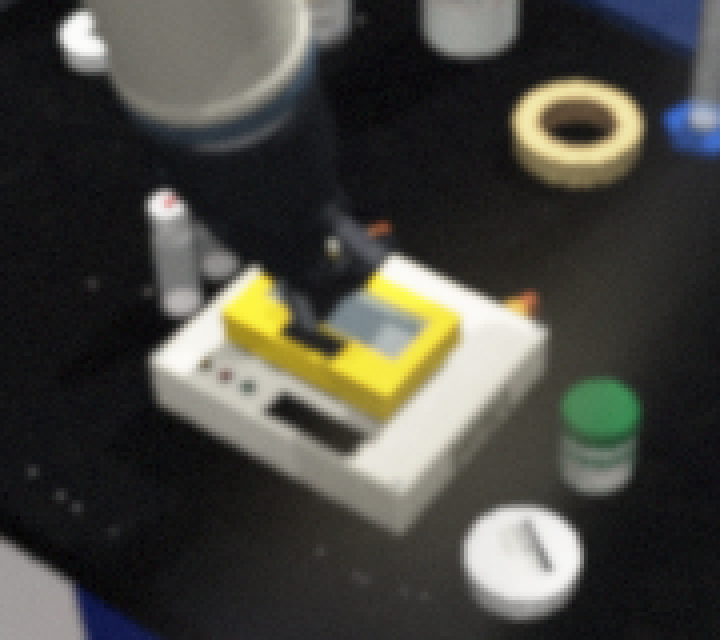

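The fingertip is just above the dark pad at about (318,325) in the zoom. Next I press it in.

Call:
{"method": "step_arm", "body": {"rows": [[0,0,-6,0,0,0,0],[0,0,-10,0,0,0,0],[0,0,-12,0,0,0,0],[0,0,-13,0,0,0,0],[0,0,-14,0,0,0,0],[0,0,-15,0,0,0,0],[0,0,-16,0,0,0,0],[0,0,-16,0,0,0,0]]}}

```text
clock: 3.15
eef_pos: [466.3, -26.9, 69.2]
tcp_rot: [-1.571, 1.309, 0.0]
contact_force: [-0.5, -0.6, -0.1]
opening: -0.003
```

Call:
{"method": "step_arm", "body": {"rows": [[0,0,-1,0,0,0,0],[0,0,-2,0,0,0,0],[0,0,-2.7,0,0,0,0],[0,0,-3.4,0,0,0,0],[0,0,-4,0,0,0,0],[0,0,-4.5,0,0,0,0],[0,0,-5,0,0,0,0],[0,0,-5,0,0,0,0]]}}

```text
clock: 4.15
eef_pos: [466.4, -26.9, 64.5]
tcp_rot: [-1.571, 1.309, 0.0]
contact_force: [-3.1, 0.4, 8.4]
opening: 0.001
```

Call:
{"method": "step_arm", "body": {"rows": [[0,0,4,0,0,0,0],[0,0,12,0,0,0,0],[-10,0,25,0,0,0,0],[-30,0,35,0,0,0,0],[-60,0,45,0,0,0,0],[-90,0,50,0,0,0,0],[-110,0,55,0,0,0,0],[-110,0,55,0,0,0,0]]}}

```text
clock: 5.15
eef_pos: [355.7, -26.9, 119.9]
tcp_rot: [-1.571, 1.308, -0.0]
contact_force: [0.0, 0.7, -0.3]
opening: -0.001
```

```bash
python3 - <<'E'
from h import *
p,d=grab('scene','s2');cv2.imwrite('pics/s2z.png',cv2.resize(p[150:310,160:340],None,fx=4,fy=4,interpolation=3)[:,:,::-1])
p,d=grab('top','t2');cv2.imwrite('pics/t2z.png',cv2.resize(p[195:290,215:400],None,fx=4.3,fy=4.3,interpolation=3)[:,:,::-1])
E
```

```text
(no output)
```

View pics/s2z.png

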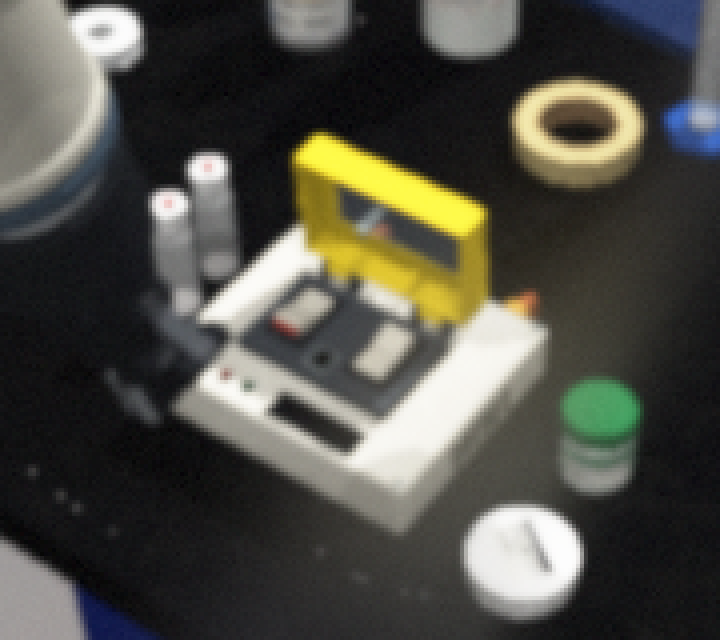

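View pics/t2z.png

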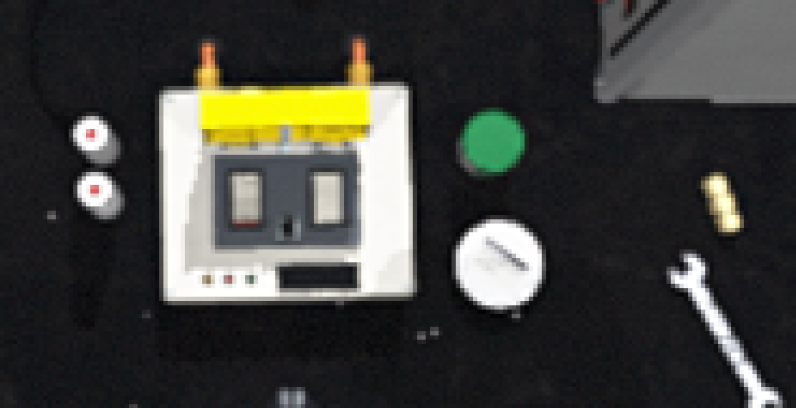

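The cover stands open. The red flag is on the left rocker's front end: (287,325) in the scene zoom, (243,222) in the top zoom.

Call:
{"method": "step_arm", "body": {"rows": [[30,8,0,0,0,0,0],[60,18,0,0,0,0,0],[95,25.9,0,0,0,0,0],[123.3,25.9,-10,0,0,0,0],[123.3,25.9,-30,0,0,0,0],[123.3,25.9,-45,0,0,0,0],[123.3,25.9,-55,0,0,0,0],[123.3,25.9,-57,0,0,0,0]]}}

```text
clock: 6.25
eef_pos: [481.0, -1.1, 62.3]
tcp_rot: [-1.572, 1.308, -0.001]
contact_force: [0.5, -0.2, 0.2]
opening: -0.0
```

```bash
python3 - <<'E'
from h import *
p,d=grab('scene','s3');cv2.imwrite('pics/s3z.png',cv2.resize(p[170:270,190:310],None,fx=6,fy=6,interpolation=3)[:,:,::-1])
E
```

```text
(no output)
```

View pics/s3z.png

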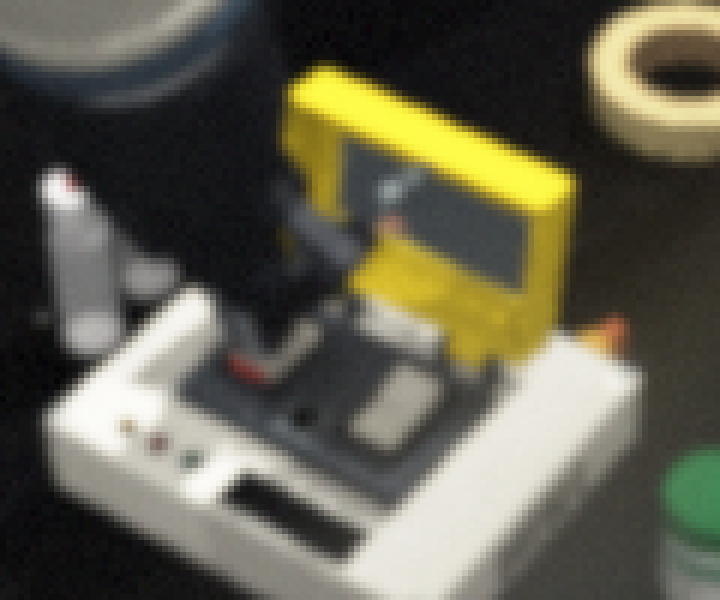

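The tip hangs over the front half of the left rocker, with the red flag still visible at (248,368). Pressing down now.

Call:
{"method": "step_arm", "body": {"rows": [[-2,0,-2,0,0,0,0],[-2,0,-4,0,0,0,0],[-2,0,-6,0,0,0,0],[-2,0,-7.5,0,0,0,0],[-2,0,-9,0,0,0,0],[-2,0,-10,0,0,0,0],[-2,0,-11,0,0,0,0],[-2,0,-11,0,0,0,0]]}}

```text
clock: 7.3
eef_pos: [479.8, -1.1, 53.7]
tcp_rot: [-1.572, 1.305, -0.001]
contact_force: [-17.9, 0.4, 47.2]
opening: 0.001
```

Call:
{"method": "step_arm", "body": {"rows": [[0,0,5,0,0,0,0],[-2,0,15,0,0,0,0],[-10,0,30,0,0,0,0],[-30,-5,50,0,0,0,0],[-60,-10,75,0,0,0,0],[-85,-20,100,0,0,0,0],[-100,-26,115,0,0,0,0],[-100,-26,115,0,0,0,0]]}}

```text
clock: 8.3
eef_pos: [379.8, -27.4, 169.7]
tcp_rot: [-1.573, 1.302, -0.002]
contact_force: [-1.0, 0.3, 0.4]
opening: -0.001
```

```bash
python3 - <<'E'
from h import *
p,d=grab('scene','s4');cv2.imwrite('pics/s4z.png',cv2.resize(p[170:270,190:310],None,fx=6,fy=6,interpolation=3)[:,:,::-1])
p,d=grab('top','t4');cv2.imwrite('pics/t4z.png',cv2.resize(p[195:290,215:400],None,fx=4.3,fy=4.3,interpolation=3)[:,:,::-1])
W=world('top',d);X,Y,Z=np.moveaxis(W,-1,0)
m=(X>480)&(X<580)&(abs(Y+27)<60)&(Z>100)&(Z<135)
print('cover open',W[m].min(0),W[m].max(0),np.median(W[m],0),m.sum())
for z0,z1,s in((70,90,1),):
  for x in(490,526):
    m=(abs(X-x)<15)&(abs(Y-94)<15)&(Z>70)&(Z<85);print(np.median(W[m],0))
E
```

```text
cover open [516.6605958  -78.50077606 100.84481278] [553.94273099  24.27881645 127.92069501] [541.93460129 -26.16250275 119.99810893] 327
[490.45366425  92.74026756  75.72046513]
[525.7111917   95.33741655  75.77353216]
```

View pics/s4z.png

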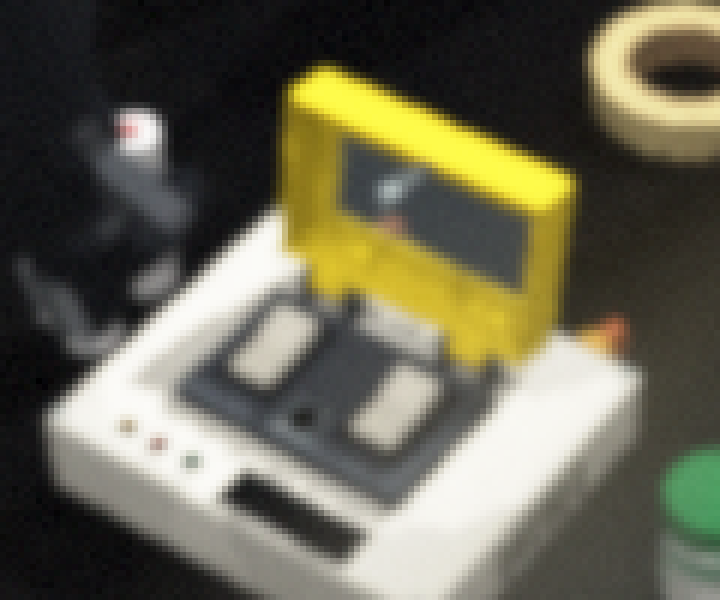

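View pics/t4z.png

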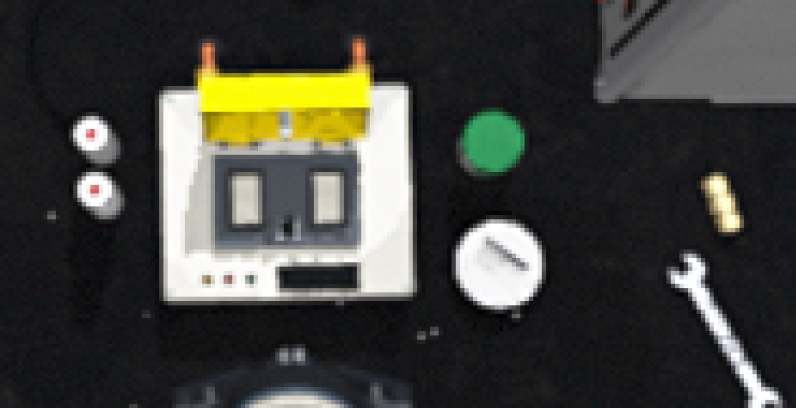

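The red is gone and both rockers now lie alike (scene zoom (272,345) and (395,408)). The cover is fully open with its outer face near x=554. Now I'll go over and behind it with the tool vertical.

Call:
{"method": "step_arm", "body": {"rows": [[30,0,15,0,0.07,0,0],[80,0,20,0,0.14,0,0],[130,0,20,0,0.21,0,0],[175,0,20,0,0.268,0,0],[204,0,20,0,0.268,0,0],[204,0,0,0,0.268,0,0],[204,0,-35,0,0.268,0,0],[204,0,-62,0,0.268,0,0]]}}

```text
clock: 9.4
eef_pos: [584.1, -26.6, 103.5]
tcp_rot: [1.654, 1.567, -3.058]
contact_force: [-0.4, 0.1, 0.0]
opening: -0.003
```

```bash
python3 - <<'E'
from h import *
p,d=grab('scene','s5');cv2.imwrite('pics/s5z.png',cv2.resize(p[110:270,190:350],None,fx=3.75,fy=3.75,interpolation=3)[:,:,::-1])
print(r.sense()['eef_pos'],r.sense()['tcp_rot'])
H=np.array([489.5+35,50])
for a in(1.75,1.5,1.25,1,.75,.5,.25,0.1,0,-.07):
    s=62
    print(a,np.round(H+s*np.array([-np.cos(a),np.sin(a)])+18.5*np.array([np.sin(a),np.cos(a)]),1))
E
```

```text
[582.04180885 -26.51773069 100.35459466] [ 1.57934592  1.56260182 -3.13247984]
1.75 [553.8 107.7]
1.5 [538.6 113.2]
1.25 [522.5 114.7]
1 [506.6 112.2]
0.75 [491.7 105.8]
0.5 [479.  96.]
0.25 [469.   83.3]
0.1 [464.7  74.6]
0 [462.5  68.5]
-0.07 [461.4  64.1]
```

View pics/s5z.png

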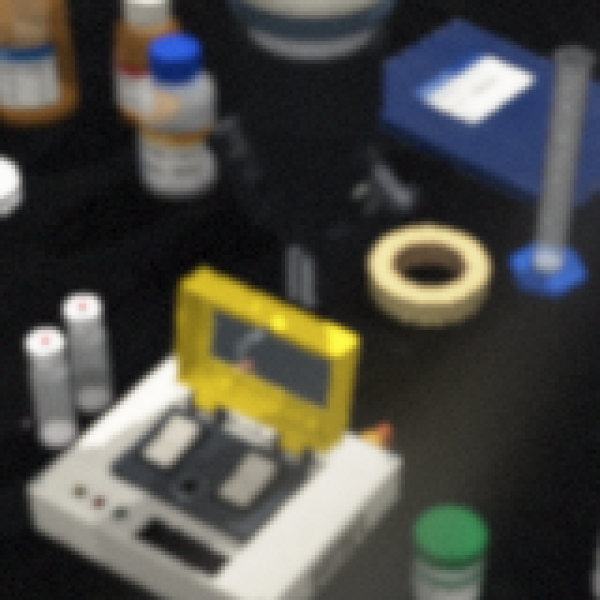

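The finger stands behind the open cover, clear of it and of the tape. Now I push it forward along the arc.

Call:
{"method": "step_arm", "body": {"rows": [[-12,-0.5,3,0,0,0,0],[-20,-0.5,5,0,0,0,0],[-28,-0.5,7,0,0,0,0],[-36,-0.5,9,0,0,0,0],[-44,-0.5,10,0,0,0,0],[-52,-0.5,10,0,0,0,0],[-60,-0.5,9.5,0,0,0,0],[-68,-0.5,9,0,0,0,0]]}}

```text
clock: 10.45
eef_pos: [513.4, -27.0, 109.2]
tcp_rot: [1.576, 1.562, -3.136]
contact_force: [1.5, -0.9, -0.3]
opening: -0.002
```

```bash
python3 - <<'E'
from h import *
p,d=grab('scene','s6');cv2.imwrite('pics/s6z.png',cv2.resize(p[110:270,190:350],None,fx=3.75,fy=3.75,interpolation=3)[:,:,::-1])
print(r.sense()['eef_pos'],r.sense()['tcp_rot'],r.sense()['contact_force'])
E
```

```text
[512.1756611  -26.96988441 108.97902481] [ 1.57159934  1.56094291 -3.14020533] [-0.73567652  0.34785125  1.17987568]
```

View pics/s6z.png

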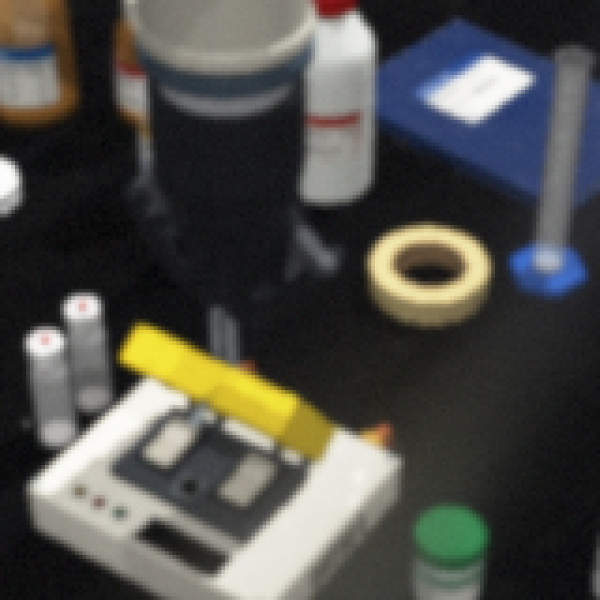

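The cover is half way over and the fingertip is on its outer face. I continue down the arc.

Call:
{"method": "step_arm", "body": {"rows": [[-6,0,-2.5,0,0,0,0],[-12,0,-5.5,0,0,0,0],[-18,0,-9.5,0,0,0,0],[-23,0,-13.5,0,0,0,0],[-28,0,-18.5,0,0,0,0],[-32,0,-23.5,0,0,0,0],[-36,0,-28,0,0,0,0],[-42,0,-32,0,0,0,0]]}}

```text
clock: 11.5
eef_pos: [469.9, -27.0, 76.7]
tcp_rot: [1.569, 1.561, 3.141]
contact_force: [1.4, 0.6, 0.7]
opening: 0.002
```

```bash
python3 - <<'E'
from h import *
p,d=grab('scene','s7');cv2.imwrite('pics/s7z.png',cv2.resize(p[150:270,190:350],None,fx=4.5,fy=4.5,interpolation=3)[:,:,::-1])
print(r.sense()['eef_pos'],r.sense()['contact_force'])
E
```

```text
[468.53389593 -26.92689218  76.11673774] [-1.37358205  0.45484256  0.40841814]
```

View pics/s7z.png

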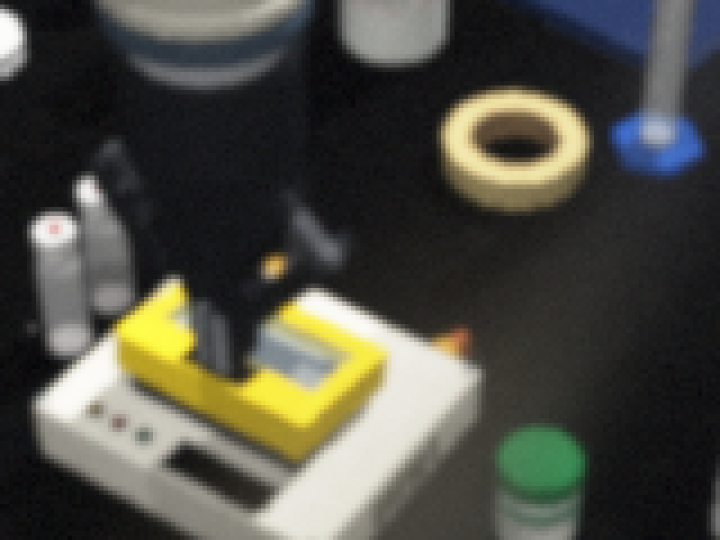

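Call:
{"method": "step_arm", "body": {"rows": [[-2,0,-3,0,0,0,0],[-4,0,-6,0,0,0,0],[-5,0,-8,0,0,0,0],[-6,0,-9.5,0,0,0,0],[-6,0,-10.5,0,0,0,0],[-6,0,-11.5,0,0,0,0],[-6,0,-12.3,0,0,0,0],[-6,0,-12.3,0,0,0,0]]}}

```text
clock: 12.55
eef_pos: [462.2, -26.9, 63.7]
tcp_rot: [1.56, 1.558, 3.131]
contact_force: [-0.7, 0.3, 1.6]
opening: 0.002
```

Call:
{"method": "step_arm", "body": {"rows": [[0,0,-0.5,0,0,0,0],[0,0,-1,0,0,0,0],[0,0,-1.5,0,0,0,0],[0,0,-2,0,0,0,0],[0,0,-2.3,0,0,0,0],[0,0,-2.3,0,0,0,0],[0,0,-2.3,0,0,0,0],[0,0,-2.3,0,0,0,0]]}}

```text
clock: 13.55
eef_pos: [462.3, -26.9, 62.9]
tcp_rot: [1.561, 1.559, 3.133]
contact_force: [-8.6, 0.1, 28.1]
opening: 0.001
```

Firmly at the stop. Now I release straight up and move clear.

Call:
{"method": "step_arm", "body": {"rows": [[0,0,3,0,0,0,0],[0,0,8,0,0,0,0],[0,0,15,0,0,0,0],[0,0,30,0,0,0,0],[-25,0,60,0,0,0,0],[-60,0,85,0,0,0,0],[-95,0,110,0,0,0,0],[-110,0,120,0,0,0,0]]}}

```text
clock: 14.55
eef_pos: [351.1, -26.9, 184.6]
tcp_rot: [1.577, 1.56, -3.135]
contact_force: [-0.5, 0.1, -0.0]
opening: 0.001
```

Call:
{"method": "step_arm", "body": {"rows": [[0,0,10,0,0,0,0],[0,0,10,0,0,0,0],[0,0,10,0,0,0,0],[0,0,10,0,0,0,0],[0,0,10,0,0,0,0],[0,0,10,0,0,0,0],[0,0,10,0,0,0,0],[0,0,10,0,0,0,0]]}}

```text
clock: 15.55
eef_pos: [351.1, -26.9, 194.6]
tcp_rot: [1.574, 1.56, -3.138]
contact_force: [-0.3, -0.2, -0.7]
opening: -0.0
```

```bash
python3 - <<'E'
from h import *
p,d=grab('scene','s8');cv2.imwrite('pics/s8z.png',cv2.resize(p[150:310,180:340],None,fx=3.75,fy=3.75,interpolation=3)[:,:,::-1])
p,d=grab('top','t8');cv2.imwrite('pics/t8z.png',cv2.resize(p[195:290,215:400],None,fx=4.3,fy=4.3,interpolation=3)[:,:,::-1])
for nm in('t8','top0'):
  W=world('top',np.load(f'pics/{nm}.npz')['d']);X,Y,Z=np.moveaxis(W,-1,0)
  m=(X>452)&(X<462)&(abs(Y+27)<48);b=(X>500)&(X<515)&(abs(Y+27)<48)
  print(nm,'cover front z',np.median(Z[m]),'rear',np.median(Z[b]))
E
```

```text
t8 cover front z 68.16150327578839 rear 67.2206090294826
top0 cover front z 68.25145526764152 rear 67.14574495173065
```

View pics/s8z.png

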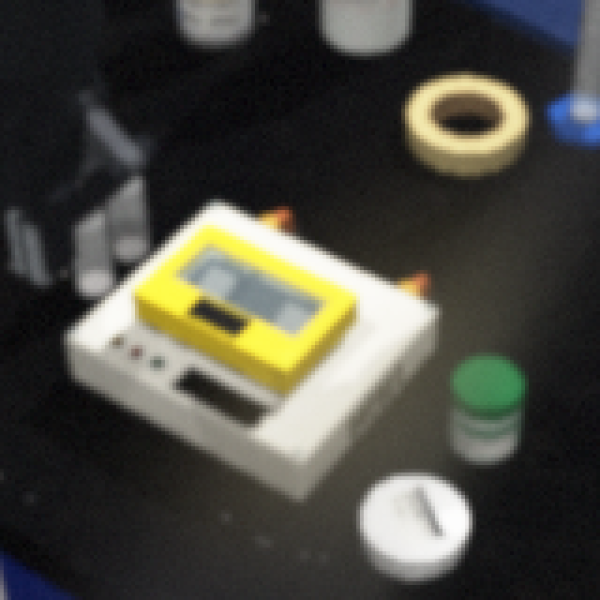

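View pics/t8z.png

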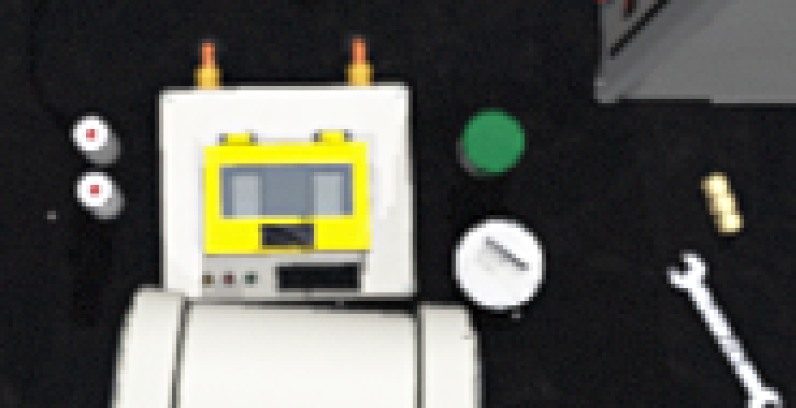

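The cover is shut and flat at its original height, the bystanders are where they were, and the arm is clear.

```bash
python3 -c "
from rig import order; print(order.sign_off())"
```

```text
the job is handed in; nothing more can be done
None
```

I did the three steps in the order asked and handed the job in at about 16 s of the 45 s allowed. I pressed the cover's pad in and it popped open. I then pressed the front end of the tripped rocker, which was the left one, until it snapped over. Last, I pushed the cover over from behind, pressed it to its stop and released it.

**Last checks:**
- **Rocker:** with the cover still open and the finger away, the red flag was gone and both rockers looked alike. Through the window of the shut cover I could not measure their tilt.
- **Cover:** it stayed shut for over a second after release. Its front edge measured 68.2 mm above the worktop, against 68.3 mm at the start.
- **Surroundings:** the vials, jar, tin, wrench, union and tape looked unmoved in the pictures, and the arm was touching nothing.

**Harder presses than needed:** the wrist force was about 50 N (47 N of it vertical) when the rocker bottomed out, and about 29 N when the cover reached its stop. Both were fingertip contacts, and the readings at the end of each move stayed well under the 120 N limit.

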